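Set and lock the stop of a pot gauge

ROBOT

A 6-joint arm with a two-finger parallel gripper is mounted at the origin on the work surface. World frame = base frame: x ahead of the robot, y to its left, z up, the work surface at z = 0. Lengths are in mm, angles in rad, forces in N, time in s.
With the tool pointing down it reaches from about 350 to 775 mm from the base axis. Payload 7.3 kg.
Tool frame: the origin (TCP) lies midway between the tips of the shut fingers; the grasp point (between the pads) lies 19 mm behind it; z points along the fingers, y is the line along which they close (so a half turn about z gives the same grasp; the last joint's range is limited). The gripper opens to 92 mm and grips with 3 to 60 N. Pads are 19 mm wide; open, the fingers measure 130 mm over their backs; the gripper's body (75 mm by 190 mm) begins 47 mm behind the grasp point.
Start: joints at [-1.369, 0.342, 1.524, -0, 1.275, -0.146], TCP at [178.959, -493.577, 226.741] pointing down, gripper open.
Joint ranges: [-2.53, 2.53], [-0.77, 2.02], [0.04, 2.7], [-1, 4.14], [0.28, 2.66], [-3.11, 3.11]. Speed limits (rad/s): [2.57, 2.57, 3.14, 3.14, 3.14, 3.14].

INTERFACE

Orientations are given as [roll, pitch, yaw] about the fixed x, y, z axes, in that order (R = Rz(yaw) Ry(pitch) Rx(roll)).
In Python, from plant import bot gives the robot as it stands.
- The arm moves only by the tool jog_arm, never from a script. Its arguments are lists of equal length, an entry for each row: "dp": the shift along the tool's x, y, z in m, a list of three; "twist": the turn about the tool's z in degrees. A call has 1 to 10 rows; each row shifts and turns the commanded pose from where the row before left it, along the tool's axes as they then stand; what a row does not reach is not made up. A row lasts 1/8 s, in which the tool goes at most 62.5 mm and 10.7 degrees, less where a joint would pass 70% of its speed; a pose out of reach is approached as far as the arm can. A call is refused whole if a number of a shift passes 0.0625 or a number of a turn 10.7, either way. A call with a gripper value outside its range is refused whole. "jaw" is the finger opening in m, from 0 to 0.0918, set as the call begins (left out, the last holds). The fingers move at their own pace and stop on an object; the grip force is fixed at half the most. Time passes only in rows, so rows that do not move let the fingers close. It gives the time, the measured TCP pose, the force, the opening and the grip force at its end, in the units of the state.
- bot.get_obs(): the state, without advancing time (a new reading comes with each control period).
- bot.capture(name): name is "side" or "top"; returns the picture (384x512x3 uint8, blue, green, red); there is no depth.
- bot.camera_params(name): a dict with "fx", "fy", "cx", "cy" (pixels), "k1" (the pictures are not rectified: a ray, as slopes to the right and down, at radius r is drawn at 1 + k1 r^2 times it, then the intrinsics apply), "R" (3x3) and "t" (3): a world point X has camera coordinates R X + t. Camera axes: x right, y down, z forward; pixel columns grow to the right and rows downward; lengths in mm; the calibration is good to about 2 mm. A picture is of the moment at which its call begins. camera_params takes no time and is no camera call.
- bot.close_job(): hands the job in; it is judged then, once.
Trained networks look in the newest picture that a camera, given by its name, has taken for a name from the list of things; names that differ only in an ending like _2 or _b are one class to them, and where a whole thing is asked for, a point or a joint stands for the part that bears it (a point fixed in the world has none). Each returns a list of dicts, best first, with "confidence" (0 to 1); they miss things now and then, are a little off and sometimes report something else, mostly with a low value. They report only what shows in the picture. A call takes as long as a camera call.
- bot.find_in(camera, label): "bbox" ([centre column, centre row, width, height] in pixels, round what is visible of it).
- bot.masks_of(camera, label): "pixels" (384x512 bool, what is visible of it) and "bbox" ([centre column, centre row, width, height] in pixels, round what is visible of it).
The state is a dict: "time": time; "joint_positions": joint angles; "dq": joint speeds; "tau": joint torques, N m; "tool_pos": TCP position; "tcp_rot": TCP orientation; "contact_force": force on the tool from outside, world axes, zero at the start; "moment": the same for the moment, N m; "grip_width": finger opening in mm; "finger_force": force on a finger pad.
Only numpy, scipy, OpenCV 4.12 (cv2) and the standard library are available. Lean on these libraries where they do the work, as an engineer would, in place of code of your own. Each camera call takes 0.05 s, during which the arm holds its last target. There are 200 camera calls.

TASK

The next batch of vases has to match the length marked by the yellow tab. On the gauge with the red clamp knob, slide the grey stop along its rail until it is level with the yellow tab, then turn the red knob clockwise as far as it goes to lock the stop there. Leave the yellow tab where it is, and leave the stop with the blue knob as it is: it is already set and locked.

Things in the scene. Friction and masses are not known exactly. Their poses are not given: they have to be found in the camera images.
- red_grip (a point): Grip of the red knob on its turning axis, 87 mm above the table. Upright bar 48 long, 14 thick (pinch this), from 64 to 98 mm above the table, over a 42 mm disc, centred on a grey sliding stop 52 x 52 mm, top at 50 mm. x runs along the bar, y across it, z up; loose, the bar lies nearly along the rail. Held by the bar, the loose stop slides (about 2 N) and the knob turns in the same grasp.
- red_knob (a joint): Angle of the red knob, rad: 0 loose, 1.4 (80 degrees) fully locked at its end stop. Grows clockwise seen from above. Takes about 0.2 N m when loose, up to 0.3 N m near the end, and stays where left. Turning it presses a pad on the rail: towards the end the stop is clamped and no longer slides easily.
- yellow_mark (a point): Centre of the top of the yellow tab, 36 mm above the table: a clip 14 mm along the rail, 16 across, 24 tall, 45 mm to the +y side of the rail's middle line; pushable. x runs along the rail (straight, fixed, away from the robot), y across, z up. The stop is level with it when the knob's axis (white line across the stop) lies straight across the rail from it; the stop passes 10 mm beside it.
- blue_bar_end (a point): Bystander: one end of the bar of the blue knob, 24 mm from that knob's axis, 87 mm above the table; x runs along its bar, outward. It belongs to a second gauge of the same make beside the first, with a white tab, already locked. Either gauge may be on the left.

How it is judged:
By the outcome, as a careful person would: the job done as asked, in the order asked, and still so for the second after the job is handed in, with the robot touching nothing.
It also fails if it takes over 42 s, if anything falls off the work surface, if the arm or the gripper's body presses on something with over 40 N, if the wrist force passes 120 N, or if a joint passes its speed limit or range.

## Working session

There is one attempt and no reset: what is moved stays moved. The work goes in short steps, Python scripts to look and compute and a tool call to move; the robot and the scene stay as the last step left them, time stands still between calls to the robot, and variables do not carry over. Pictures are saved under pics/ and viewed, at most 10 in all, crops included, and the job is handed in when it is done.

Besides the shell and the picture viewer there is one more tool, called after "Request:" as name(argument=value, ...) on one line, values as JSON. jog_arm: Moves the arm, as the interface text tells. Its arguments: {"type":"object","properties":{"dp":{"type":"array"},"twist":{"type":"array"},"jaw":{"type":"number"}},"required":["dp","twist"]}

```bash
mkdir -p pics
cat > h.py <<'E'
import numpy as np, cv2
from plant import bot
def ray(cam,u,v):
    p=bot.camera_params(cam); K=np.array([[p['fx'],0,p['cx']],[0,p['fy'],p['cy']],[0,0,1.]])
    n=cv2.undistortPoints(np.array([[[u,v]]],float),K,np.array([p['k1'],0,0,0.]))[0,0]
    R=np.array(p['R']);t=np.array(p['t']); return -R.T@t, R.T@np.array([n[0],n[1],1])
def at(cam,u,v,z):
    o,d=ray(cam,u,v); return o+d*(z-o[2])/d[2]
def proj(cam,X):
    p=bot.camera_params(cam);c=np.array(p['R'])@np.array(X,float)+np.array(p['t']);n=c[:2]/c[2]
    n=n*(1+p['k1']*(n@n)); return np.array([p['fx']*n[0]+p['cx'],p['fy']*n[1]+p['cy']])
E
python3 - <<'E'
from h import *
a=bot.capture('top');b=bot.capture('side')
cv2.imwrite('pics/top.png',cv2.resize(a,(800,600)));cv2.imwrite('pics/side.png',cv2.resize(b,(800,600)))
for c in('top','side'):
    print(c,-np.array(bot.camera_params(c)['R']).T@np.array(bot.camera_params(c)['t']))
    for l in('red_grip','red_knob','yellow_mark','blue_bar_end'):
        for d in bot.find_in(c,l)[:2]: print(c,l,np.round(d['bbox'],1),round(d['confidence'],2),at(c,*d['bbox'][:2],{'yellow_mark':36}.get(l,98)).round(1))
print(bot.get_obs()['time'],bot.get_obs()['tcp_rot'])
E
```

```text
top [3.27210212e+02 3.86509343e-02 8.75013222e+02]
top red_grip [353.4 185.3  22.9  27.5] 0.78 [ 513.7 -161.6   98. ]
top red_knob [354.6 183.4  24.2  27.8] 0.76 [ 517.2 -163.9   98. ]
top blue_bar_end [159.1 157.   31.7  23.4] 0.59 [561.3 194.1  98. ]
side [277.29007778 467.81280575 661.72741747]
side yellow_mark [215.4 155.4   6.4   9.1] 0.41 [ 628.  -116.9   36. ]
side blue_bar_end [151.7 271.6  29.8  36.9] 0.56 [559.5 204.1  98. ]
0.5 [3.14154603e+00 1.93977395e-05 3.47768171e-01]
```

View pics/top.png

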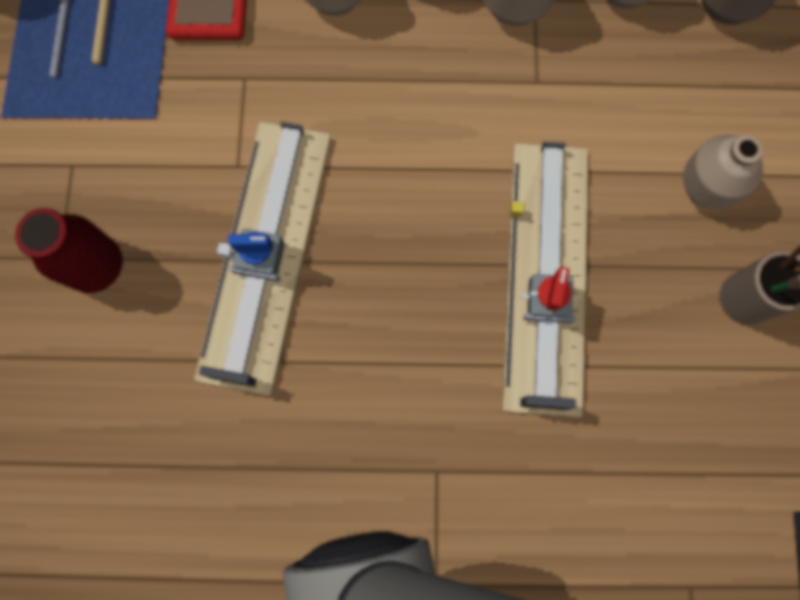

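View pics/side.png

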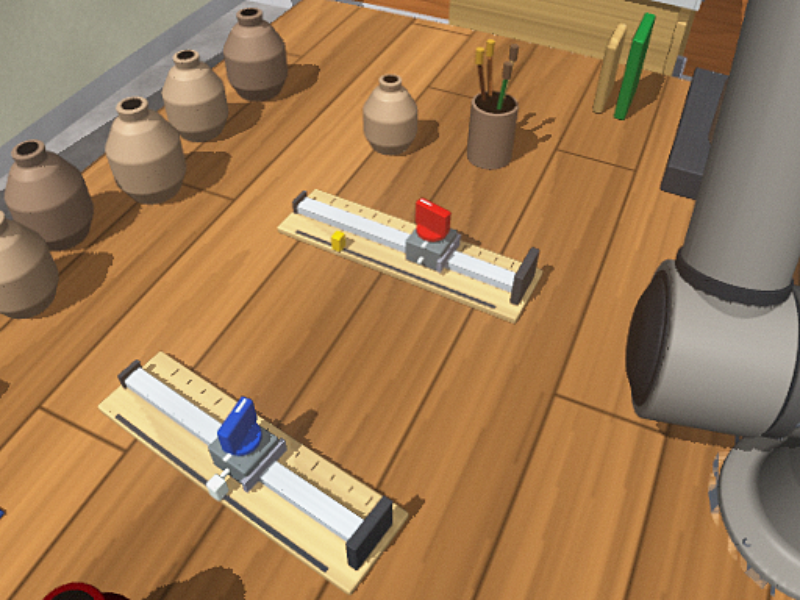

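The red gauge is on the right: red knob at about (552,290), yellow tab at (517,209) in the 800x600 top view. The blue gauge is on the left. Next I measure the rail axis, the bar angle and the tab.

Run:
```python
from h import *
a=bot.capture('top');b=bot.capture('side')
A=cv2.resize(a[85:275,310:390],None,fx=3,fy=3,interpolation=cv2.INTER_CUBIC)
B=cv2.resize(b[110:210,170:350],None,fx=3,fy=3,interpolation=cv2.INTER_CUBIC)
im=np.zeros((600,800,3),np.uint8);im[:570,:240]=A;im[:300,250:790]=B;cv2.imwrite('pics/c.png',im)
for c,p,w in(('top',a,(85,275,310,390)),('side',b,(110,210,170,350))):
    h=cv2.cvtColor(p,cv2.COLOR_BGR2HSV);m=np.zeros(h.shape[:2],bool);m[w[0]:w[1],w[2]:w[3]]=1
    y=m&(h[...,0]>24)&(h[...,0]<35)&(h[...,1]>170)&(h[...,2]>90)
    r=m&((h[...,0]<6)|(h[...,0]>174))&(h[...,1]>170)
    for n,k in(('y',y),('r',r)):
        v,u=np.nonzero(k)
        if len(u): print(c,n,len(u),u.min(),u.max(),v.min(),v.max(),u.mean().round(1),v.mean().round(1))
        if n=='y': print(at(c,u.mean(),v.mean(),30).round(1))
# board edges (800 scale), z=12
s=.64
for u,v in((516,145),(503,410),(588,149),(582,414),(517,165),(508,385)): print(u,v,at('top',u*s,v*s,12).round(1))
for u,v in((553,150),(546,398)): print('rail',at('top',u*s,v*s,30).round(1))
```

```text
top y 1 329 329 136 136 329.0 136.0
[ 631.6 -129.3   30. ]
top r 300 345 364 174 197 354.4 187.1
side y 34 212 219 148 159 215.5 151.3
[ 637.1 -133.9   30. ]
side r 457 266 288 127 154 276.0 141.2
516 145 [ 734.5 -136.4   12. ]
503 410 [ 379.7 -114.2   12. ]
588 149 [ 730.6 -233.9   12. ]
582 414 [ 376.1 -212.4   12. ]
517 165 [ 705.5 -137.2   12. ]
508 385 [ 410.7 -120.8   12. ]
rail [ 719.8 -182.4   30. ]
rail [ 393.8 -164.5   30. ]
```

View pics/c.png

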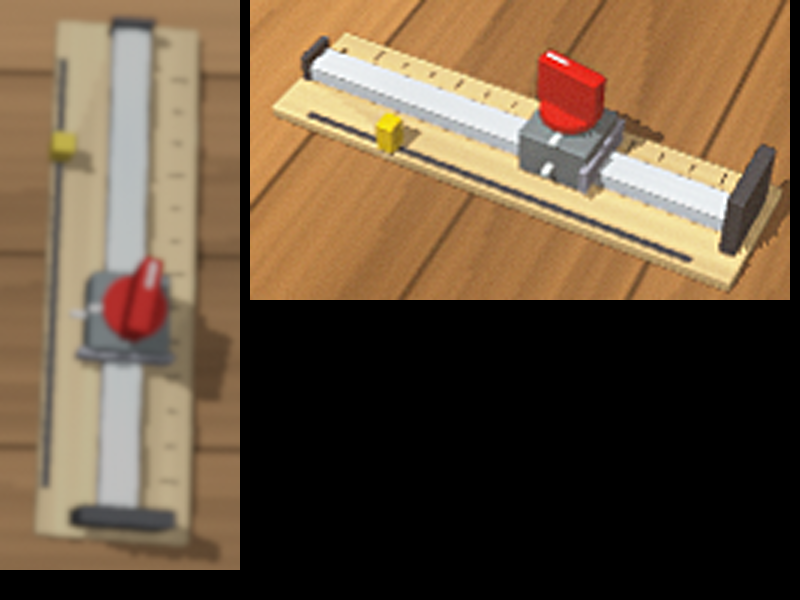

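The crop shows the red knob disc at top-pixel (354,188), the tab at (331,134), and the bar top in the side view from (268,127) to (288,137). I'll fit these with known heights.

Run:
```python
from h import *
from scipy.optimize import least_squares
P=lambda c,x,y,z:at(c,310+x/3,85+y/3,z).round(1) if c=='top' else at(c,170+(x-250)/3,110+y/3,z).round(1)
print('disc',P('top',133,308,60))
e1,e2=P('side',543,52,98),P('side',606,82,98);print('bar side near edge',e1,e2,np.degrees(np.arctan2(*(e1-e2)[[1,0]])))
print('white top',P('top',155,260,98),P('top',147,285,98))
print('tab top',P('side',390,120,36),P('top',64,146,32))
# hull fit of knob silhouette (bar + disc) in both views
imgs={c:bot.capture(c) for c in('top','side')};M={}
for c,w in(('top',(85,275,310,390)),('side',(110,210,170,350))):
    h=cv2.cvtColor(imgs[c],cv2.COLOR_BGR2HSV);m=np.zeros(h.shape[:2],bool);m[w[0]:w[1],w[2]:w[3]]=1
    r=m&((h[...,0]<8)|(h[...,0]>172))&(h[...,1]>150)
    r=cv2.morphologyEx(r.astype(np.uint8),cv2.MORPH_CLOSE,np.ones((3,3)))
    M[c]=cv2.resize(r*1.0,None,fx=4,fy=4)
def cost(q):
    x,y,a=q[:3];k=0
    R=np.array([[np.cos(a),-np.sin(a)],[np.sin(a),np.cos(a)]])
    bar=[(*(R@[sx*24,sy*7]+[x,y]),z) for sx in(-1,1) for sy in(-1,1) for z in(64,98)]
    di=[(x+21*np.cos(t),y+21*np.sin(t),z) for t in np.linspace(0,6.28,24) for z in(52,64)]
    for i,c in enumerate(M):
        m=np.zeros_like(M[c])
        for g in(bar,di):
            p=np.array([(proj(c,X)+.5)*4 +(np.array(q[3:5])*4 if i else 0) for X in g]);cv2.fillConvexPoly(m,cv2.convexHull(p.astype(np.int32)),1.)
        k+=np.abs(m-M[c]).sum()/16
    return k
from scipy.optimize import minimize
best=min((minimize(cost,[512,-170,a,0,0],method='Nelder-Mead',options=dict(initial_simplex=np.array([[512,-170,a,0,0]]+[np.array([512,-170,a,0,0])+d for d in np.diag([6,6,.15,1,1])]),maxiter=250)) for a in(-.4,-.2,0,.2)),key=lambda r:r.fun)
print(best.x.round(3),best.fun,[m.sum()/16 for m in M.values()])
```

```text
disc [ 518.2 -171.2   60. ]
bar side near edge [ 538.6 -175.6   98. ] [ 489.7 -165.3   98. ] -11.894562994725364
white top [ 539.5 -177.5   98. ] [ 523.7 -172.1   98. ]
tab top [ 633.4 -132.6   36. ] [ 635.9 -133.8   32. ]Traceback (most recent call last):
  File "<stdin>", line 27, in <module>
  File "<stdin>", line 27, in <genexpr>
    res = _minimize_neldermead(fun, x0, args, callback, bounds=bounds,
                               **options)
    fxr = func(xr)
    fx = function(np.copy(x), *(wrapper_args + args))
  File "<stdin>", line 23, in cost
  File "h.py", line 10, in proj
    p=bot.camera_params(cam);c=np.array(p['R'])@np.array(X,float)+np.array(p['t']);n=c[:2]/c[2]
ValueError: time passes only in moves, steps and waits
```

Request:
jog_arm(dp=[[0.0425,-0.0188,0.006],[0.0425,-0.0188,0.006],[0.0425,-0.0188,0.006],[0.0425,-0.0188,0.006],[0.0425,-0.0188,0.006],[0.0425,-0.0188,0.006],[0.0425,-0.0188,0.006],[0.0425,-0.0188,0.006],[0.0425,-0.0188,0.006],[0.0425,-0.0188,0.006]], twist=[0,0,0,0,0,0,0,0,0,0], jaw=0.07)

```text
time: 1.95
tool_pos: [515.5, -170.9, 166.7]
tcp_rot: [3.141, -0.0, 0.348]
contact_force: [1.0, -0.7, -1.0]
grip_width: 69.9
finger_force: 0.0
```

Request:
jog_arm(dp=[[0,0,0],[0,0,0],[0,0,0],[0,0,0]], twist=[10.5,10.5,10.5,0])

```text
time: 2.45
tool_pos: [514.5, -171.9, 166.7]
tcp_rot: [3.142, 0.0, -0.2]
contact_force: [-0.5, 0.7, 0.1]
grip_width: 70.0
finger_force: 0.0
```

Request:
jog_arm(dp=[[0,0,0.03],[0,0,0.03],[0,0,0.0265],[0,0,0.01],[0,0,0]], twist=[0,0,0,0,0])

```text
time: 3.08
tool_pos: [514.4, -172.0, 70.1]
tcp_rot: [-3.141, 0.001, -0.2]
contact_force: [-0.4, 0.7, -0.5]
grip_width: 69.8
finger_force: 0.0
```

Run:
```python
from h import *
b=bot.capture('side');cv2.imwrite('pics/d.png',cv2.resize(b[70:230,150:350],(800,640))[:600])
```

```text
(no output)
```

View pics/d.png

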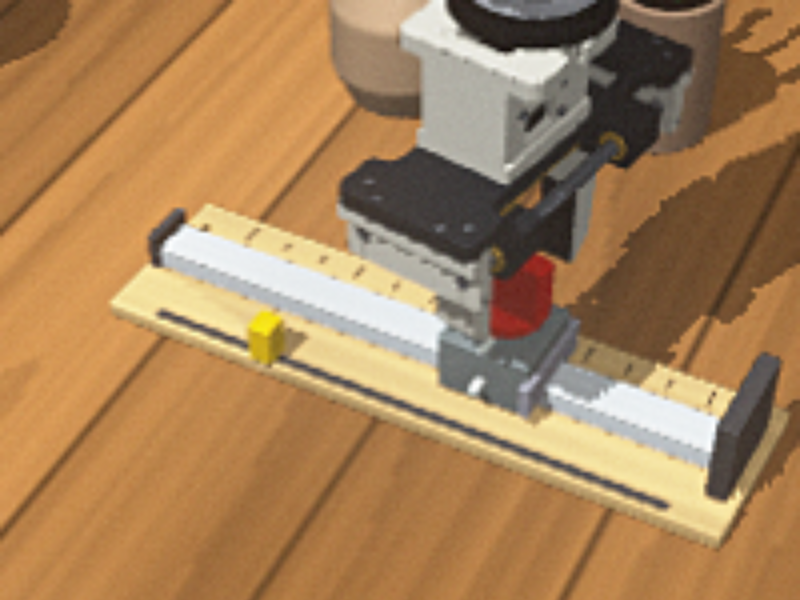

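The fingers straddle the red bar (about (520,300) in the crop), clear of the tab at (266,337). I'll close them.

Request:
jog_arm(dp=[[0,0,0],[0,0,0],[0,0,0],[0,0,0],[0,0,0],[0,0,0]], twist=[0,0,0,0,0,0], jaw=0)

```text
time: 3.88
tool_pos: [514.4, -170.8, 70.2]
tcp_rot: [-3.139, 0.001, -0.203]
contact_force: [2.7, 17.9, 4.0]
grip_width: 14.3
finger_force: 8.8
```

Request:
jog_arm(dp=[[0,-0.0012,0],[0.0139,-0.002,0],[0.0139,-0.002,0],[0.0139,-0.002,0],[0.0139,-0.002,0],[0.0139,-0.002,0],[0.0139,-0.002,0],[0.0139,-0.002,0],[0.0139,-0.002,0],[0,0,0]], twist=[0,0,0,0,0,0,0,0,0,0])

```text
time: 5.12
tool_pos: [627.8, -176.8, 70.2]
tcp_rot: [-3.141, -0.001, -0.202]
contact_force: [1.8, 4.6, 1.9]
grip_width: 13.9
finger_force: 29.7
```

Run:
```python
from h import *
b=bot.capture('side');a=bot.capture('top');cv2.imwrite('pics/a1.png',a);cv2.imwrite('pics/b1.png',b)
o=np.hstack([cv2.resize(b[110:190,180:260],(560,560),interpolation=cv2.INTER_CUBIC),cv2.resize(a[90:210,310:360],(233,560),interpolation=cv2.INTER_CUBIC)])
cv2.imwrite('pics/e.png',o)
o=bot.get_obs();print(o['contact_force'],o['moment'],o['tool_pos'],o['finger_force'])
```

```text
[1.16482089 3.77234251 2.3580796 ] [ 0.85574263 -0.27009866 -0.16358102] [ 626.91145378 -176.77598368   70.23104423] 29.706830978393555
```

View pics/e.png

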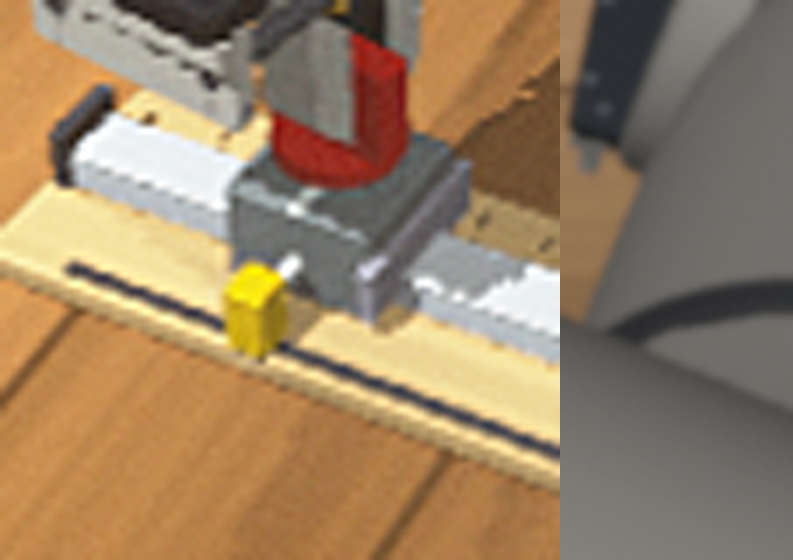

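The stop now sits slightly short of the tab: white line at about (293,210) on the stop's top edge, tab top at about (256,280) in the crop. Next, the along-rail offset.

Run:
```python
import h; from h import *
CP={c:bot.camera_params(c) for c in('side',)}
class F: camera_params=staticmethod(lambda c:CP[c])
h.bot=F
b=cv2.imread('pics/b1.png');g=np.radians(-3.35);R=np.array([[np.cos(g),-np.sin(g)],[np.sin(g),np.cos(g)]])
px=lambda x,y:(180+(x+.5)/7-.5,110+(y+.5)/7-.5)
al=lambda X:(R.T@np.array(X)[:2]).round(1)
for n,x,y,z in(('white edge',292,211,50),('corner far',233,185,50),('tab top',256,280,36)): print(n,al(at('side',*px(x,y),z)))
c=b[135:165,205:228].astype(float)
w=np.clip((c[...,1]*.5+c[...,2]*.5-c[...,0]-90)/60,0,1)   # strong yellow
w[:, :]*=cv2.dilate((w>.8).astype(np.uint8),np.ones((3,3)))
V,U=np.mgrid[135:165,205:228];cen=np.array([(w*U).sum(),(w*V).sum()])/w.sum();print(w.sum(),cen)
def sil(p):
    q=[proj('side',[*(R@[p[0]+sx*7,p[1]+sy*8]),z]) for sx in(-1,1) for sy in(-1,1) for z in(12,36)]
    H=cv2.convexHull(np.array(q,np.float32));m=cv2.moments(H);return np.array([m['m10'],m['m01']])/m['m00'],m['m00']
from scipy.optimize import least_squares
r=least_squares(lambda p:sil(p)[0]-cen,[640,-95]);print('tab rail frame',r.x,sil(r.x)[1])
# white pixels near the line: print brightness whitness grid
hsv=cv2.cvtColor(b,cv2.COLOR_BGR2HSV)
print(b[134:152,214:230].min(2))
```

```text
white edge [ 639.6 -114.4]
corner far [ 661.4 -116.1]
tab top [641.8 -96. ]
70.79166666666667 [215.07663331 153.36739258]
tab rail frame [643.79108807 -95.        ] 117.15501788957044
[[145  66  82  84  91  87  55  33  28  29  34  27  32  35  32  28]
 [113  94  97  91  91  98  88  66  42  23  29  27  24  28  32  31]
 [149 155 153 134  93  86  87  92  85  80  83  68  48  39  37  44]
 [160 162 155 158 124 101  95  88 102 165 186 153 100  83  79  91]
 [108 142 157 168 167 162 155 141 147 161 139  93  85  89  93  92]
 [110 108 109 121 147 160 152 237 229 156  98  77  83  89  88  88]
 [116 111 113 110 104 113 120 201 224 180 123 105 104  95  87  85]
 [112 112 113 111 113 111 108  97 108 127 151 161 169 132  92  88]
 [114 116 118 116 115 110 110 104 110  99 105 111 139 161 129 103]
 [116 116 113 112 107 112 108 110 112 106 105 110 102 100 120 147]
 [103 113 106 112 114 107 111 109 109 106 109 110 107 109 106 105]
 [106 108 108 111 111 104 102 105 102 104 108 107 110 111 111 109]
 [ 95 107 107  99 103  98 110 179 162 106 104 108 109 110 112 114]
 [116  87  92 110  98 109 194 255 233 126 105 108 105 107 107 118]
 [ 83  12   3  22  50 151 254 255 181 109 105 108 112 110 113 106]
 [ 20  17   7  10   4  15 201 186  89  80 108 114 112 109 107 107]
 [  7  15  23  21  21  18  43  96  82  60  90 103 114 105 111 102]
 [ 14  23  13  11  22  24  54  71  68  63  65  97 111 111 113 106]]
```

Run:
```python
import h; from h import *
CP={c:bot.camera_params(c) for c in('side',)}
class F: camera_params=staticmethod(lambda c:CP[c])
h.bot=F
b=cv2.imread('pics/b1.png');g=np.radians(-3.35);R=np.array([[np.cos(g),-np.sin(g)],[np.sin(g),np.cos(g)]])
al=lambda X:(R.T@np.array(X)[:2]).round(1)
print('white',al(at('side',221.55,139.6,50)),al(at('side',223.9,137.1,50)))
c=b[140:168,206:226].astype(int)
m=(c.min(2)<62)&(c.max(2)>85);n,l,s,ce=cv2.connectedComponentsWithStats(m.astype(np.uint8),connectivity=4);k=1+s[1:,4].argmax()
print(s[k],ce[k]+[206,140]);print((l==k).astype(int))
cen=ce[k]+[206,140]
def sil(p):
    q=[proj('side',[*(R@[p[0]+sx*7,p[1]+sy*8]),z]) for sx in(-1,1) for sy in(-1,1) for z in(12,36)]
    H=cv2.convexHull(np.array(q,np.float32));m=cv2.moments(H);return np.array([m['m10'],m['m01']])/m['m00'],m['m00'],H[:,0]
from scipy.optimize import least_squares
r=least_squares(lambda p:sil(p)[0]-cen,[640,-95],diff_step=1e-3);print('tab',r.x,sil(r.x)[1]);print(sil(r.x)[2].round(1))
# predict stop drawing for along=640: line ends, corners
cy=r.x[1]-45
for a in(638,640,642): print(a,[proj('side',[*(R@[a,cy+dy]),50]).round(1) for dy in(26,21)],'farcorner',proj('side',[*(R@[a+26,cy+26]),50]).round(1),'nearcorner',proj('side',[*(R@[a-26,cy+26]),50]).round(1))
```

```text
white [ 639.3 -115. ] [ 639.2 -124.2]
[ 6  8  9 13 95] [216.18947368 153.90526316]
[[0 0 0 0 0 0 0 0 0 0 0 0 0 0 0 0 0 0 0 0]
 [0 0 0 0 0 0 0 0 0 0 0 0 0 0 0 0 0 0 0 0]
 [0 0 0 0 0 0 0 0 0 0 0 0 0 0 0 0 0 0 0 0]
 [0 0 0 0 0 0 0 0 0 0 0 0 0 0 0 0 0 0 0 0]
 [0 0 0 0 0 0 0 0 0 0 0 0 0 0 0 0 0 0 0 0]
 [0 0 0 0 0 0 0 0 0 0 0 0 0 0 0 0 0 0 0 0]
 [0 0 0 0 0 0 0 0 0 0 0 0 0 0 0 0 0 0 0 0]
 [0 0 0 0 0 0 0 0 0 0 0 0 0 0 0 0 0 0 0 0]
 [0 0 0 0 0 0 0 0 0 1 1 1 1 0 0 0 0 0 0 0]
 [0 0 0 0 0 0 0 0 1 1 1 1 1 1 0 0 0 0 0 0]
 [0 0 0 0 0 0 0 1 1 1 1 1 1 1 1 0 0 0 0 0]
 [0 0 0 0 0 0 0 1 1 1 1 1 1 1 1 0 0 0 0 0]
 [0 0 0 0 0 0 1 1 1 1 1 1 1 1 1 0 0 0 0 0]
 [0 0 0 0 0 0 1 1 1 1 1 1 1 1 1 0 0 0 0 0]
 [0 0 0 0 0 0 1 1 1 1 1 1 1 1 1 0 0 0 0 0]
 [0 0 0 0 0 0 0 1 1 1 1 1 1 1 1 0 0 0 0 0]
 [0 0 0 0 0 0 1 1 1 1 1 1 1 1 1 0 0 0 0 0]
 [0 0 0 0 0 0 1 1 1 1 1 1 1 1 1 0 0 0 0 0]
 [0 0 0 0 0 0 0 1 1 1 1 1 1 1 0 0 0 0 0 0]
 [0 0 0 0 0 0 0 1 1 1 1 1 1 1 0 0 0 0 0 0]
 [0 0 0 0 0 0 0 0 0 0 1 1 0 0 0 0 0 0 0 0]
 [0 0 0 0 0 0 0 0 0 0 0 0 0 0 0 0 0 0 0 0]
 [0 0 0 0 0 0 0 0 0 0 0 0 0 0 0 0 0 0 0 0]
 [0 0 0 0 0 0 0 0 0 0 0 0 0 0 0 0 0 0 0 0]
 [0 0 0 0 0 0 0 0 0 0 0 0 0 0 0 0 0 0 0 0]
 [0 0 0 0 0 0 0 0 0 0 0 0 0 0 0 0 0 0 0 0]
 [0 0 0 0 0 0 0 0 0 0 0 0 0 0 0 0 0 0 0 0]
 [0 0 0 0 0 0 0 0 0 0 0 0 0 0 0 0 0 0 0 0]]
tab [641.97181414 -95.46839373] 117.15597950457595
[[221.3 157. ]
 [217.3 161.5]
 [211.7 159.3]
 [211.  150.9]
 [215.1 146.4]
 [220.8 148.5]]
638 [array([222. , 139.9]), array([223.2, 138.6])] farcorner [211.4 136.1] nearcorner [232.8 143.9]
640 [array([221.2, 139.6]), array([222.4, 138.3])] farcorner [210.6 135.8] nearcorner [231.9 143.6]
642 [array([220.3, 139.3]), array([221.6, 138. ])] farcorner [209.8 135.5] nearcorner [231.1 143.3]
```

Request:
jog_arm(dp=[[0.0027,-0.0004,0],[0,0,0],[0,-0.0004,0],[0,-0.0004,0],[0,-0.0004,0],[0,0,0],[0,0,0]], twist=[0,0,8,8,8,0,0])

```text
time: 6.1
tool_pos: [629.3, -175.7, 70.3]
tcp_rot: [-3.141, 0.001, -0.621]
contact_force: [0.7, 5.7, 3.4]
grip_width: 13.9
finger_force: 29.9
```

```bash
cat > m.py <<'E'
import h,sys; from h import *
b=bot.capture('side');cv2.imwrite(f'pics/{sys.argv[1]}.png',b);o=bot.get_obs()
CP={c:bot.camera_params(c) for c in('side',)}
class F: camera_params=staticmethod(lambda c:CP[c])
h.bot=F
g=np.radians(-3.35);R=np.array([[np.cos(g),-np.sin(g)],[np.sin(g),np.cos(g)]])
cv2.imwrite(f'pics/{sys.argv[1]}z.png',cv2.resize(b[110:190,180:260],(560,560),interpolation=cv2.INTER_CUBIC))
print({k:np.round(o[k],3) for k in('time','contact_force','moment','tool_pos','tcp_rot','finger_force')}, o['joint_positions'][5])
def wh(f):
    # white blob on the top edge: excess brightness along the +y top edge line
    best=[]
    for a in np.arange(625,655,.5):
        s=0
        for dy in(24.5,25.5,26.5): 
            q=proj('side',[*(R@[a,-140.4+dy]),50]);s+=cv2.getRectSubPix(f,(1,1),(float(q[0]),float(q[1])))[0,0]
        best.append(s/3)
    best=np.array(best);a=np.arange(625,655,.5);w=np.clip(best-175,0,None);return (w*a).sum()/w.sum(),best.max()
for n in('b1',sys.argv[1]): print(n,wh(cv2.imread(f'pics/{n}.png').min(2).astype(np.float32)))
c=b[140:168,206:226].astype(int)
m=(c.min(2)<62)&(c.max(2)>85);n,l,s,ce=cv2.connectedComponentsWithStats(m.astype(np.uint8),connectivity=4);k=1+s[1:,4].argmax();print('tab px',s[k][4],ce[k]+[206,140])
print(b[134:150,214:230].min(2))
E
python3 m.py b2
```

```text
{'time': np.float64(6.15), 'contact_force': array([-0.01 ,  5.489,  2.406]), 'moment': array([ 1.029, -0.027, -0.193]), 'tool_pos': array([ 629.287, -175.766,   70.283]), 'tcp_rot': array([-3.141e+00,  1.000e-03, -6.210e-01]), 'finger_force': np.float64(29.914)} 1.8014732947979082
b1 (np.float64(639.3189131618408), np.float32(220.17448))
b2 (np.float64(nan), np.float32(171.50087))
tab px 95 [216.13684211 153.96842105]
[[142 148 119  87  95  80  45  31  32  29  29  29  36  36  31  35]
 [147 150 126  93  90  94  90  61  44  32  31  29  24  31  30  25]
 [149 149 151 126  91  95  93  85  90  87  84  55  40  41  46  50]
 [161 155 160 160 128  92  83  93 125 172 165 111  89  87  90  87]
 [111 136 160 166 166 128 104 127 166 163 109  85  91  92  91  87]
 [112 101 110 123 146 162 179 178 171 124  90  85  91  81  95 105]
 [114 118 115 114 104 113 155 150 104  84  85  92  85  94 134 156]
 [110 116 113 115 114 110 111 114  90  75  78  85  95 141 158 151]
 [111 112 112 114 110 116 113 110 117  80  60  66 135 163 166 157]
 [112 114 113 113 115 110 110 109 113  92  77 104 105 106 121 141]
 [117 110 113 114 116 114 109 102 109 111 114 112 104 107 107 107]
 [111 112 113 105 106 102 107 115 109 108 115 107 111 107 111 108]
 [107 109 107 105 100 100 171 206 157 105 111 110 109 108 113 111]
 [108  85  98 103  99 157 255 255 221 120 108 109 113 114 116 109]
 [ 81  15   5  23  52 239 255 221 105  93 107 110 112 113 110 102]
 [ 17  16  16  13   6  24 162 152  80  85 112 110 107 111 103 103]]m.py:17: RuntimeWarning: invalid value encountered in scalar divide
  best=np.array(best);a=np.arange(625,655,.5);w=np.clip(best-175,0,None);return (w*a).sum()/w.sum(),best.max()
```

View pics/b2z.png

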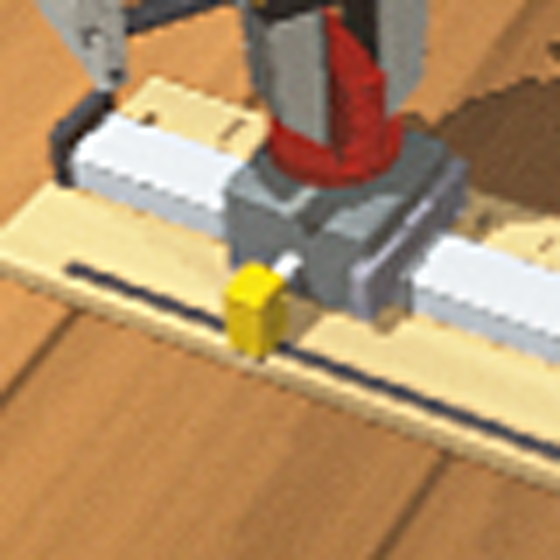

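Request:
jog_arm(dp=[[0.0013,-0.0008,0],[0,0,0],[0,0,0]], twist=[0,0,0])

```text
time: 6.52
tool_pos: [629.5, -175.8, 70.2]
tcp_rot: [3.141, 0.004, -0.621]
contact_force: [-4.6, 5.2, 5.0]
grip_width: 14.0
finger_force: 29.9
```

```bash
cat > m2.py <<'E'
import h,sys; from h import *
from scipy.optimize import least_squares
n0=sys.argv[1]
b=bot.capture('side');cv2.imwrite(f'pics/{n0}.png',b);o=bot.get_obs()
CP={c:bot.camera_params(c) for c in('side',)}
class F: camera_params=staticmethod(lambda c:CP[c])
h.bot=F
g=np.radians(-3.35);R=np.array([[np.cos(g),-np.sin(g)],[np.sin(g),np.cos(g)]])
print({k:np.round(o[k],3) for k in('time','contact_force','moment','tool_pos','tcp_rot')}, o['joint_positions'][5])
print('tcp along/across',R.T@np.array(o['tool_pos'])[:2])
for n in('b1','b2',n0):
    f=cv2.imread(f'pics/{n}.png').min(2).astype(float)[145:150,217:224]; f[:, :2]*=1
    w=np.clip(f-112,0,None);V,U=np.mgrid[145:150,217:224];c=np.array([(w*U).sum(),(w*V).sum()])/w.sum()
    r=least_squares(lambda q:proj('side',[*(R@[q[0],-140.4+26+4]),q[1]])-c,[640,35],diff_step=1e-4)
    print(n,'pin',c.round(2),'along,z if 4 out:',r.x.round(2))
print(b[136:142,217:226].min(2))
E
python3 m2.py b3
```

```text
{'time': np.float64(6.575), 'contact_force': array([-5.588,  4.915,  5.999]), 'moment': array([ 1.073,  0.79 , -0.104]), 'tool_pos': array([ 629.493, -175.77 ,   70.241]), 'tcp_rot': array([ 3.141,  0.004, -0.621])} 1.8022270383386492
tcp along/across [ 638.68842635 -138.68497217]
b1 pin [220.88 147.58] along,z if 4 out: [639.14  31.41]
b2 pin [220.49 147.32] along,z if 4 out: [640.09  31.75]
b3 pin [220.47 147.24] along,z if 4 out: [640.12  31.95]
[[126  95  90  98  94  89  87  82  60]
 [160 132  92  78  89 128 172 164 111]
 [166 167 134 100 129 172 157 110  90]
 [126 148 162 173 180 166 114  84  89]
 [110 109 113 137 130 109  85  88  93]
 [114 109 111 115  80  70  76  82  85]]
```

Request:
jog_arm(dp=[[0,0.0004,0],[0,0.0004,0],[0,0.0004,0],[0.0006,-0.0001,0],[0,0,0],[0,0,0]], twist=[-8,-8,-8,0,0,0])

```text
time: 7.32
tool_pos: [630.5, -177.0, 70.2]
tcp_rot: [-3.141, 0.002, -0.201]
contact_force: [-1.1, 5.3, 3.4]
grip_width: 13.9
finger_force: 30.0
```

```bash
python3 m2.py b4
```

```text
{'time': np.float64(7.375), 'contact_force': array([-1.309,  5.965,  3.35 ]), 'moment': array([0.946, 0.138, 0.212]), 'tool_pos': array([ 630.49 , -177.01 ,   70.236]), 'tcp_rot': array([-3.141e+00,  2.000e-03, -2.010e-01])} 1.381255318033596
tcp along/across [ 639.75659444 -139.86441472]
b1 pin [220.88 147.58] along,z if 4 out: [639.14  31.41]
b2 pin [220.49 147.32] along,z if 4 out: [640.09  31.75]
b4 pin [219.89 146.89] along,z if 4 out: [641.55  32.33]
[[125  89  87  86  87 121 144 101  49]
 [130  99  94 105 127 168 163 108  90]
 [168 162 153 223 212 155 107  83  89]
 [119 143 173 255 226 129 102  91  89]
 [113 103 103 143 155 157 163 129 109]
 [111 109 107 109 102 110 129 155 168]]
```

Request:
jog_arm(dp=[[0,-0.0003,0],[0,-0.0003,0],[0,-0.0003,0],[0,-0.0003,0],[0,0,0],[0,0,0]], twist=[10,10,10,10,0,0])

```text
time: 8.12
tool_pos: [631.5, -175.3, 70.3]
tcp_rot: [-3.141, 0.002, -0.9]
contact_force: [0.2, 7.4, 2.2]
grip_width: 14.0
finger_force: 29.9
```

```bash
python3 m2.py b5
```

```text
{'time': np.float64(8.175), 'contact_force': array([1.478, 7.563, 3.223]), 'moment': array([ 1.421, -0.21 , -0.093]), 'tool_pos': array([ 631.529, -175.303,   70.294]), 'tcp_rot': array([-3.141e+00,  2.000e-03, -9.000e-01])} 2.081721349043346
tcp along/across [ 640.69362749 -138.10040927]
b1 pin [220.88 147.58] along,z if 4 out: [639.14  31.41]
b2 pin [220.49 147.32] along,z if 4 out: [640.09  31.75]
b5 pin [219.89 146.88] along,z if 4 out: [641.55  32.35]
[[126 134 153 147 147 160 158  96  45]
 [157 153 141 145 205 255 222 109  88]
 [162 163 153 205 255 254 186 138 149]
 [127 142 174 252 255 185 137 141 142]
 [109 104 105 144 151 143 159 152 146]
 [117 107 105 114 102 110 125 150 156]]
```

Request:
jog_arm(dp=[[0,-0.0003,0],[0,-0.0003,0],[0,-0.0003,0],[0,0,0],[0,0,0]], twist=[10,10,10,0,0])

```text
time: 8.8
tool_pos: [632.9, -174.7, 70.4]
tcp_rot: [-3.141, 0.002, -1.423]
contact_force: [2.0, 8.0, 1.0]
grip_width: 13.5
finger_force: 29.9
```

Request:
jog_arm(dp=[[0,0,0],[0,0,0],[0,0,0]], twist=[5,5,0])

```text
time: 9.18
tool_pos: [633.1, -175.5, 70.4]
tcp_rot: [-3.141, -0.0, -1.597]
contact_force: [3.6, 5.5, 1.1]
grip_width: 15.3
finger_force: 32.2
```

```bash
python3 m2.py b6
```

```text
{'time': np.float64(9.225), 'contact_force': array([2.908, 5.035, 2.06 ]), 'moment': array([ 1.018, -0.526,  0.78 ]), 'tool_pos': array([ 633.05 , -175.522,   70.441]), 'tcp_rot': array([-3.141,  0.   , -1.596])} 2.7795999935192093
tcp along/across [ 642.22487145 -138.22928822]
b1 pin [220.88 147.58] along,z if 4 out: [639.14  31.41]
b2 pin [220.49 147.32] along,z if 4 out: [640.09  31.75]
b6 pin [219.89 146.88] along,z if 4 out: [641.54  32.36]
[[151 149 141 142 144 167 132  71  48]
 [152 151 144 142 209 255 229 117  94]
 [167 157 149 210 255 255 187 140 150]
 [124 142 174 252 255 188 136 142 145]
 [118 107 104 149 152 146 153 155 146]
 [111 111 110 106 105 109 129 150 157]]
```

Request:
jog_arm(dp=[[0,0,0],[0,0,0],[0,0,0],[0,0,0]], twist=[0,0,0,0], jaw=0.05)

```text
time: 9.72
tool_pos: [632.6, -176.5, 70.1]
tcp_rot: [3.141, -0.0, -1.599]
contact_force: [-0.5, -0.2, 0.3]
grip_width: 48.4
finger_force: 0.0
```

Request:
jog_arm(dp=[[0,0,-0.02],[0,0,-0.03],[0,0,-0.03],[0,0,-0.04],[0,0,-0.04],[-0.05,0,0],[-0.05,0,0],[-0.05,0,0],[0,0,0]], twist=[0,0,0,0,0,0,0,0,0])

```text
time: 10.85
tool_pos: [636.8, -22.7, 230.4]
tcp_rot: [3.142, 0.001, -1.594]
contact_force: [0.0, -0.5, 0.9]
grip_width: 49.9
finger_force: 0.0
```

```bash
python3 m2.py b7
python3 - <<'E'
import cv2
b=cv2.imread('pics/b7.png');cv2.imwrite('pics/b7z.png',cv2.resize(b[90:210,170:330],(800,600),interpolation=cv2.INTER_CUBIC))
E
```

```text
{'time': np.float64(10.9), 'contact_force': array([ 0.593, -0.256, -0.312]), 'moment': array([ 0.144, -0.004, -0.056]), 'tool_pos': array([636.906, -24.793, 230.322]), 'tcp_rot': array([-3.142, -0.   , -1.595])} 3.007413810768628
tcp along/across [637.2664714   12.46675192]
b1 pin [220.88 147.58] along,z if 4 out: [639.14  31.41]
b2 pin [220.49 147.32] along,z if 4 out: [640.09  31.75]
b7 pin [219.86 146.88] along,z if 4 out: [641.61  32.33]
[[152 150 146 140 149 164 142  91  54]
 [155 149 143 145 204 255 249 171 117]
 [165 153 145 204 253 251 183 133 143]
 [127 142 170 252 253 182 135 139 145]
 [108 108 103 144 151 149 153 151 146]
 [109 110 111 106  97 108 127 146 147]]
```

View pics/b7z.png

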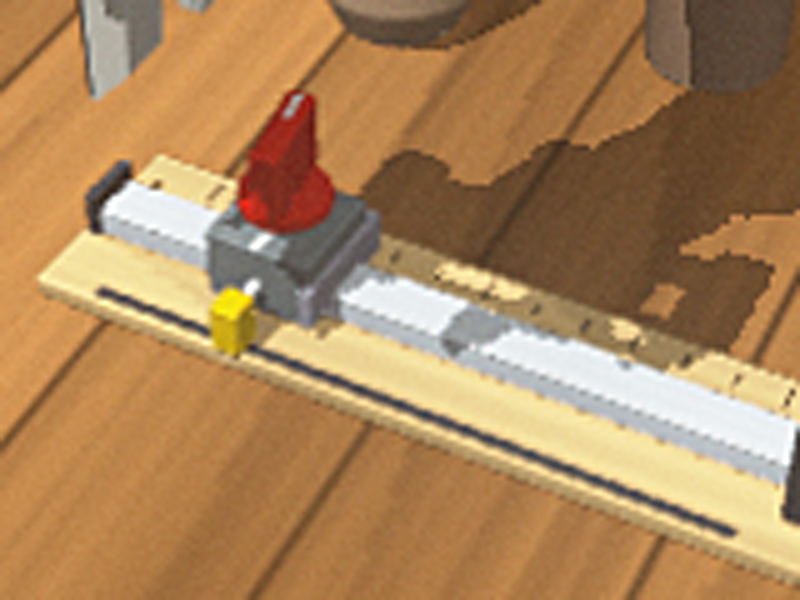

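The stop stands beside the tab: white line at about (262,243), pin at (252,287), tab at (233,310). The bar now lies across the rail. One last numeric check.

Run:
```python
from h import *
g=np.radians(-3.35);R=np.array([[np.cos(g),-np.sin(g)],[np.sin(g),np.cos(g)]])
al=lambda X:(R.T@np.array(X)[:2]).round(1)
for p in((222.1,137),(221.4,138),(220.7,139)): print('line',al(at('side',*p,50)))
q=lambda x,y:al(at('side',170+(x+.5)/5-.5,90+(y+.5)/5-.5,98))
a,b=q(315,96),q(278,160);print('bar right edge',a,b,np.degrees(np.arctan2(*(a-b)[::-1])))
a,b=q(287,93),q(250,155);print('bar left edge',a,b,np.degrees(np.arctan2(*(a-b)[::-1])))
```

```text
line [ 642.6 -122.7]
line [ 642.3 -119.2]
line [ 641.9 -115.7]
bar right edge [ 639.2 -162.9] [ 630.9 -118.9] -79.31746009604194
bar left edge [ 650.4 -159.1] [ 642.4 -116.3] -79.41267868176287
```

Line at 641.9–642.6 against the tab at 642.0, and the bar about 79–80° from the rail: locked and level.

```bash
python3 -c "
from plant import bot
print(bot.close_job())"
```

```text
the job is handed in; nothing more can be done
None
```

The grey stop is level with the yellow tab to within about 1 mm. The red knob is turned clockwise to its end stop (about 80°), the yellow tab and the blue gauge were not touched, and the job was handed in at about 11 s; no verdict was returned.

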